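# Slide the change-plate tray across the gap and home into its bay

### The arm

A 6-joint arm with a two-finger parallel gripper is mounted at the origin on the work surface. World frame = base frame: x ahead of the robot, y to its left, z up, the work surface at z = 0. Lengths are in m, angles in rad, forces in N, time in s.
With the tool pointing down it reaches from about 0.3 to 0.85 m from the base axis. Payload 4.2 kg.
Tool frame: the origin (TCP) lies on the centre line of the jaws, within the pads' length; the fingertips stand 25 mm ahead of it and the grasp point (between the pads) lies 6 mm ahead of it; z points along the fingers, y is the line along which they close (so a half turn about z gives the same grasp; the last joint's range is limited). The gripper opens to 91 mm and grips with 3 to 60 N. Pads are 32 mm wide; open, the fingers measure 118 mm over their backs; the gripper's body (76 mm by 178 mm) begins 60 mm behind the grasp point.
Start: joints at [1.173, 0.32, 1.565, -0, 1.257, -0.02], TCP at [0.212, 0.534, 0.202] pointing down, gripper open.
Joint ranges: [-3.11, 3.11], [-0.84, 2.01], [0.21, 2.61], [-1.34, 4.49], [0.05, 2.63], [-2.56, 2.56]. Speed limits (rad/s): [2.57, 2.57, 3.14, 3.14, 3.14, 3.14].

### API

Orientations are given as a rotation vector (axis times angle).
In Python, from bench import robot gives the robot as it stands.
- The arm moves only by the tool arm_command, never from a script. Its argument "commands" is text: rows parted by semicolons, each of 7 numbers parted by spaces: the finger opening in mm, from 0 to 91.2, then the shift along the world's x, y, z normalised to -1 to 1, where 1 is 25 mm, then the turn, a rotation vector about the world's x, y, z normalised to -1 to 1, where 1 is 0.08 rad. A call has 1 to 8 rows; each row shifts and turns the commanded pose from where the row before left it; what a row does not reach is not made up. A row lasts 1/8 s, in which the tool goes at most 62.5 mm and 10.7 degrees, less where a joint would pass 70% of its speed; a pose out of reach is approached as far as the arm can. A call with a number of a shift or a turn outside -1 to 1 is refused whole. A call with a gripper value outside its range is refused whole. The fingers move at their own pace and stop on an object; "squeeze" is the grip in N (left out, the last holds). Time passes only in rows, so rows that do not move let the fingers close. It gives the time, the measured TCP pose, the force, the opening and the grip force at its end, in the units of the state.
- robot.get_state(): the state, without advancing time (a new reading comes with each control period).
- robot.get_image(name): name is "scene" or "top"; returns a dict with "frame" (420x560x3 uint8, red, green, blue), "z_map" (420x560 float32, m along the optical axis (not along the pixel's ray), 0 where there is no reading), "vertical_fov" (degrees; the focal length in pixels is half the picture's height over the tangent of half this angle, whatever the lens; pixels are square), "cx", "cy" (the principal point, pixels), "world_from_camera" (4x4, takes a point from camera to world coordinates). Camera axes: x right, y down, z forward; pixel columns grow to the right and rows downward; lengths in m; the calibration is good to about 2 mm. A picture is of the moment at which its call begins.
- robot.job_done(): hands the job in; it is judged then, once.
The state is a dict: "time": time; "joint_positions": joint angles; "qd": joint speeds; "tau": joint torques, N m; "position": TCP position; "ee_rot": TCP orientation; "wrist_force": force on the tool from outside, world axes, zero at the start; "moment": the same for the moment, N m; "finger_gap": finger opening in m; "finger_force": force on a finger pad.
Only numpy, scipy, OpenCV 4.12 (cv2) and the standard library are available. Lean on these libraries where they do the work, as an engineer would, in place of code of your own. Each camera call takes 0.05 s, during which the arm holds its last target. There are 200 camera calls.

### The job

Put the tray of change plates away in its bay on the plywood rack: take it by its red bar and slide it across the gap between the step and the rack, keeping it down on the surfaces but never letting its nose sag into the gap. Push it in between the guides, gently, until it squeezes the rubber bumpers just enough for its tail to go down behind the steel lip, so that it lies flat and stays locked in the bay with both plates on their peg. Force nothing, and leave the other things alone.

Things in the scene. Friction and masses are not known exactly. Their poses are not given: they have to be found in the camera images.
- rack: Fixed rack: plywood shelf on a black steel frame. Origin: on the table under the shelf; +x is the way a tray goes in, z up. In mm: shelf top at z 91, x -141 to 175; foot rails out to x -230, rear posts 285 high at x 160, y +-148. The steel bay on the shelf (lip, guides, bumpers) is slot-mounted and sits up to 10 off along x, 4 along y, 0.01 rad, from the places given.
- bay_spot (a point): Where the lip of the bay would be in its middle setting, on its top, z 98 mm; fixed to the rack, axes as the rack's. In mm from here: the lip across the mouth is 6 thick, rounded in front, 7 above the shelf, inner face at x +3. Guides 22 high, inner faces y +-77, flared to y +-93 over the 45 before the lip. Faces of two sprung rubber bumpers at x +221.5, y +-45, z +10, giving 1 mm per 4 N as a pair.
- bay_end (a point): Half-way between the bumper faces in the bay's middle setting, fixed to the rack, 221.5 mm in from the other spot; axes as the rack's. With its tail just against the inner face of the lip the tray squeezes the bumpers by 1.5 mm (6 N), wherever the bay is set: the tail goes down only past there, and over 4 mm of squeeze is too hard.
- step: Fixed grey aerobic step 430 x 280 x 100 mm on which the tray starts. Origin: centre of its underside; top at z 100 mm; its +x edge (215 mm from the origin) faces the rack. The gap from that edge to the lip is 95 to 135 mm, and the step stands up to 0.04 rad askew to the rack and 20 mm to the side.
- tray_mid (a point): Loose grey steel tray, 220 long (x) x 150 wide x 28 mm high, 0.3 kg, flat underneath, with the bottom edge of the nose (+x end) bevelled 7 mm high. This point: its centre, 14 mm above its underside; +x to the nose, z up. Two steel pegs on its axis at x +53 (with the plates) and -55 mm. Its loaded centre of mass is 83 to 91 mm behind the nose, so it tips into the gap if the tail is left free.
- tray_bar (a point): Centre of the red grip bar behind the tray's tail: 14 mm thick along the tray's x, 100 mm wide along y, 18 mm high; 152 mm behind the tray's centre and 36 mm above the tray's underside, 35 mm clear of the tail wall, carried by two arms at y +-46 mm. Axes as the tray's.
- tray_nose (a point): Middle of the nose of the tray: its foremost face (110 mm ahead of its centre), at the top of the bevel, 7 mm above the underside. Axes as the tray's.
- plate_1: Green iron plate, ring of 94 mm diameter, 10 mm thick, bore 25 mm, about 0.22 kg, lying on the tray's floor over the 22 mm front peg (44 mm high). Origin: centre of its underside.
- plate_2: Blue plate like the green one, lying on top of it on the same peg. Origin: centre of its underside.
- collar_1: Black collar with a red lever, 60 mm across, lying on the step's corner; leave it alone. Origin: its underside's centre.
- collar_2: Black collar with a red lever, 60 mm across, lying on the rack's shelf outside the guide; leave it alone. Origin: its underside's centre.
There are look-alikes about, which are no part of the job. Of the things shaped like the plate_2, the blue one is meant.

How it is judged:
By the outcome, as a careful person would: the job done as asked, in the order asked, and still so for the second after the job is handed in, with the robot touching nothing.
It also fails if it takes over 72 s, if anything falls off the work surface, if the arm or the gripper's body presses on something with over 40 N, if the wrist force passes 120 N, or if a joint passes its speed limit or range.

## Working session

There is one attempt and no reset: what is moved stays moved. The work goes in short steps, Python scripts to look and compute and a tool call to move; the robot and the scene stay as the last step left them, time stands still between calls to the robot, and variables do not carry over. Pictures are saved under pics/ and viewed, at most 13 in all, crops included, and the job is handed in when it is done.

Besides the shell and the picture viewer there is one more tool, called after "Emit:" by a JSON object that holds its "fn" and its "kwargs". arm_command: Moves the arm, as the interface text tells. Scaled input: -1 to 1 covers 25 mm each way for a shift and 0.08 rad each way for a turn. Its arguments: {"type":"object","properties":{"commands":{"type":"string"},"squeeze":{"type":"number"}},"required":["commands"]}

```bash
mkdir -p pics
cat > h.py <<'E'
import numpy as np, cv2
from bench import robot
def grab(n,tag):
    d=robot.get_image(n); cv2.imwrite(f'pics/{tag}.png',d['frame'][:,:,::-1]); 
    np.savez(f'pics/{tag}.npz',**{k:np.array(v) for k,v in d.items()}); return d
def pts(d):
    z=d['z_map']; H,W=z.shape; f=H/2/np.tan(np.radians(float(d['vertical_fov']))/2)
    v,u=np.mgrid[:H,:W]
    P=np.stack([(u-float(d['cx']))/f*z,(v-float(d['cy']))/f*z,z,np.ones_like(z)],-1)
    return (P@np.array(d['world_from_camera']).T)[...,:3]
def px(d,p):
    H=d['z_map'].shape[0]; f=H/2/np.tan(np.radians(float(d['vertical_fov']))/2)
    c=np.linalg.inv(d['world_from_camera'])@np.append(p,1)
    return c[0]/c[2]*f+float(d['cx']),c[1]/c[2]*f+float(d['cy'])
E
python3 - <<'E'
from h import *
for n in('scene','top'):
    d=grab(n,n+'0'); print(d['vertical_fov'],d['world_from_camera'].round(3))
print(robot.get_state())
a=cv2.imread('pics/top0.png');cv2.imwrite('pics/top0b.png',cv2.resize(a,(800,600)))
E
```

```text
55.66128753193867 [[ 0.71   0.373 -0.597  1.14 ]
 [ 0.704 -0.402  0.586 -0.672]
 [-0.021 -0.836 -0.548  0.731]
 [ 0.     0.     0.     1.   ]]
43.581012868541535 [[-0.015 -0.994  0.104  0.317]
 [-1.     0.013 -0.018 -0.04 ]
 [ 0.016 -0.104 -0.994  1.617]
 [ 0.     0.     0.     1.   ]]
{'time': 0.1, 'joint_positions': array([ 1.17301295e+00,  3.20235276e-01,  1.56554308e+00, -2.32979050e-05,
        1.25741320e+00, -2.00126686e-02]), 'qd': array([ 0.00058648, -0.00134603, -0.00288391, -0.00034753, -0.00167385,
       -0.00147832]), 'tau': array([-6.93048823e-04, -4.13336742e+01, -2.32510346e+01,  7.27772014e-02,
        4.21850430e-02, -6.27203940e-05]), 'position': array([0.2119189 , 0.53401633, 0.2008056 ]), 'ee_rot': array([-5.89809117e-01, -3.08541349e+00,  2.46393122e-03]), 'wrist_force': array([-0.37589774, -0.09435863, -0.08267937]), 'moment': array([ 0.00613123,  0.00365504, -0.01715467]), 'finger_force': 0.0, 'finger_gap': 0.09106916031325449}
```

View pics/top0b.png

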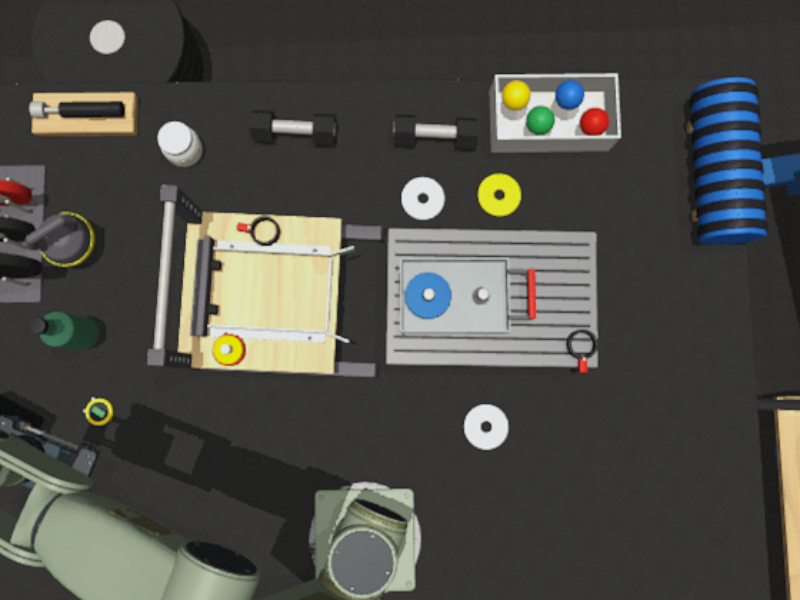

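View pics/scene0.png

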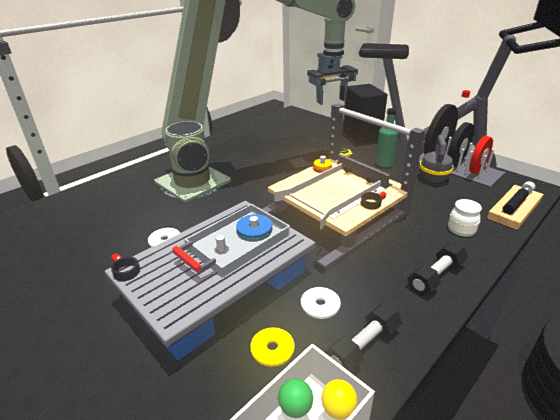

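The top view (800 px wide) shows the rack's bay at about (270,290), with the lip at x≈330 and the bumpers near (215,265) and (212,310). The tray is at (455,296) with its red bar at (532,293). The tray goes in along world +y. Next I'll take an enlarged crop.

Run:
```python
from h import *
a=cv2.imread('pics/top0.png')[145:270,125:425]
cv2.imwrite('pics/crop0.png',cv2.resize(a,None,fx=2.66,fy=2.66,interpolation=cv2.INTER_CUBIC))
d=dict(np.load('pics/top0.npz')); P=pts(d); f=d['frame'].astype(int)
R,G,B=f[...,0],f[...,1],f[...,2]
red=(R>130)&(G<70)&(B<70)
for x in cv2.connectedComponentsWithStats(red.astype(np.uint8))[2][1:]: print('red',x)
n,l,s,c=cv2.connectedComponentsWithStats(red.astype(np.uint8))
# bar
i=[k for k in range(1,n) if abs(c[k][0]-532*.7)<12 and abs(c[k][1]-293*.7)<12]
for k in i:
    m=(l==k); q=P[m]; print('bar',c[k],np.median(q,0),cv2.minAreaRect((q[:,:2]*1000).astype(np.float32)))
blue=(B>150)&(R<90); n,l,s,c=cv2.connectedComponentsWithStats(blue.astype(np.uint8))
for k in range(1,n):
    if abs(c[k][0]-300)<15 and abs(c[k][1]-206)<15: q=P[l==k];print('blue',c[k],s[k],np.median(q,0),(q[:,:2].min(0)+q[:,:2].max(0))/2)
# height slabs over area
def rect(name,lo,hi,box):
    x0,x1,y0,y1=box; m=np.zeros(P.shape[:2],bool); m[y0:y1,x0:x1]=1
    m&=(P[...,2]>lo)&(P[...,2]<hi); q=P[m]; print(name,len(q),q.min(0).round(4),q.max(0).round(4),cv2.minAreaRect((q[:,:2]*1000).astype(np.float32)))
rect('step',.094,.105,(262,425,155,262))
rect('shelf',.085,.095,(110,250,140,270))
```

```text
red [407  76  20  19 283]
red [  0 126  14   9  95]
red [167 157   8   6  22]
red [370 189   5  34 103]
red [162 234   1   1   1]
red [165 235   2   2   3]
red [164 237   8  18  30]
red [405 251   6  10  38]
red [158 255   5   1   5]
bar [372.11650485 205.39805825] [ 0.49240308 -0.34372332  0.14534117] ((497.7635192871094, -342.4209899902344), (19.683439254760742, 101.81938934326172), 83.08566284179688)
blue [299.32510288 206.66392318] [284 191  32  32 729] [ 0.49442213 -0.13704517  0.12622528] [ 0.42880058 -0.11135147]
step 8907 [ 0.3477 -0.4873  0.094 ] [ 0.6411 -0.0518  0.105 ] ((494.25714111328125, -268.8017578125), (429.9062194824219, 283.0854797363281), 88.32889556884766)
shelf 7541 [0.3467 0.0214 0.085 ] [0.682  0.3705 0.095 ] ((512.2601928710938, 195.22499084472656), (337.1666259765625, 323.7201843261719), 86.61824035644531)
```

View pics/crop0.png

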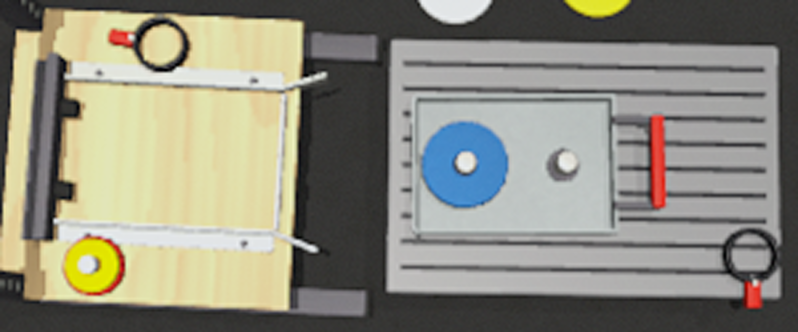

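The crop shows the lip running from (285,90) to (277,233), the bumper faces at x≈78 and x≈74, the guide flares at (326,75) and (318,249), and the tray rim corners at (413,96), (616,96), (616,233) and (414,235). I'll intersect these with planes at their known heights.

```bash
cat >> h.py <<'E'
def ray(d,u,v,z):
    H=420; f=H/2/np.tan(np.radians(float(d['vertical_fov']))/2); T=np.array(d['world_from_camera'])
    r=T[:3,:3]@np.array([(u-float(d['cx']))/f,(v-float(d['cy']))/f,1]); return T[:3,3]+r*(z-T[2,3])/r[2]
E
python3 - <<'E'
from h import *
d=dict(np.load('pics/top0.npz')); P=pts(d)
def c(u,v,z): return ray(d,(u+.5)/2.66-.5+125,(v+.5)/2.66-.5+145,z)*1000
for n,u,v,z in [('lipT',285,90,.098),('lipB',277,233,.098),('shelfFT',303,20,.091),('shelfFB',291,308,.091),
 ('gU front',285,89,.113),('gU back',66,79,.091),('gL front',275,235,.113),('gL back',58,221,.113),('flU',326,75,.113),('flL',318,249,.113),
 ('bumpU',78,107,.108),('bumpL',74,190,.108),('trayNU',413,96,.128),('trayTU',616,96,.128),('trayTL',616,233,.128),('trayNL',414,235,.128),
 ('barU',657,115,.145),('barL',658,207,.145),('stepT',388,40,.1),('stepB',387,291,.1),('peg1',466,162,.145),('peg2',567,160,.145),('barR',664,162,.145),('barLft',651,162,.145)]:
    print(n,c(u,v,z).round(1)[:2])
# depth check
for n,u,v in [('shelf',180,150),('step',700,80),('bar',657,160),('plate',440,180),('floor',520,120)]:
    U=int(u/2.66+125);V=int(v/2.66+145);print(n,P[V,U].round(4))
# post tops & guide depth slabs
m=np.zeros(P.shape[:2],bool); m[145:262,130:252]=1
for lo,hi in[(.107,.116)]:
    k=m&(P[...,2]>lo)&(P[...,2]<hi); q=P[k]
    for s in (q[q[:,0]>.51],q[q[:,0]<.51]):
        s=s[(s[:,1]>.06)&(s[:,1]<.25)]; pf=np.polyfit(s[:,1],s[:,0],1); print(len(s),pf, s.mean(0))
E
```

```text
lipT [584.   56.7]
lipB [426.6  66.4]
shelfFT [663.8  36.7]
shelfFB [345.3  52.2]
gU front [582.5  55.7]
gU back [600.5 298.2]
gL front [423.4  67.5]
gL back [441.8 300.4]
flU [597.4  11. ]
flL [407.7  21.4]
bumpU [566.3 281.1]
bumpL [475.6 284.6]
trayNU [570.5 -83.1]
trayTU [ 567.8 -302.6]
trayTL [ 419.4 -298. ]
trayNL [420.3 -81.7]
barU [ 543.8 -342.9]
barL [ 445.2 -340.6]
stepT [638.2 -57.3]
stepB [361.9 -52.3]
peg1 [ 496.  -137.7]
peg2 [ 496.7 -245.3]
barR [ 493.2 -348.6]
barLft [ 493.4 -334.8]
shelf [0.5202 0.1737 0.0913]
step [ 0.5879 -0.4007  0.1035]
bar [ 0.4949 -0.3391  0.1459]
plate [ 0.4796 -0.1101  0.1319]
floor [ 0.5454 -0.1997  0.1075]
216 [0.32221897 0.5589557 ] [0.61881807 0.18578165 0.11253278]
119 [-0.17104683  0.45054246] [0.4184642  0.18754081 0.11242217]
```

```bash
cat >> h.py <<'E'
def edge(d,A,B,z,w=2.5,sgn=0):
    """sub-pixel line fit near segment A-B (image px), returns end points in world mm at height z"""
    g=cv2.cvtColor(np.array(d['frame']),cv2.COLOR_RGB2GRAY).astype(np.float32)
    A,B=np.float64(A),np.float64(B); t=(B-A)/np.linalg.norm(B-A); n=np.array([-t[1],t[0]])
    s=np.arange(4,np.linalg.norm(B-A)-4,1.); o=np.arange(-w,w+.01,.25)
    X=A+s[:,None,None]*t+o[None,:,None]*n
    pr=cv2.remap(g,X[...,0].astype(np.float32),X[...,1].astype(np.float32),cv2.INTER_CUBIC)
    gr=np.gradient(pr,axis=1); gr=np.abs(gr) if not sgn else np.clip(sgn*gr,0,None)
    k=gr.argmax(1); off=np.array([(gr[i,max(0,j-3):j+4]*o[max(0,j-3):j+4]).sum()/(gr[i,max(0,j-3):j+4].sum()+1e-6) for i,j in enumerate(k)])
    ok=np.ones(len(s),bool)
    for _ in range(4):
        p=np.polyfit(s[ok],off[ok],1); r=off-np.polyval(p,s); ok=np.abs(r)<max(.2,1.5*r[ok].std())
    L=np.linalg.norm(B-A); e=[A+q*t+np.polyval(p,q)*n for q in(0,L)]
    return [ray(d,*q,z)*1000 for q in e], r[ok].std(), ok.mean()
E
cat > m0.py <<'E'
from h import *
d=dict(np.load('pics/top0.npz'))
f=lambda u,v:((u+.5)/2.66-.5+125,(v+.5)/2.66-.5+145)
for n,a,b,z in [('shelf front',(303,22),(291,306),.091),('shelf upper',(110,15),(300,21),.091),('lip outer',(289,95),(281,230),.098),('lip inner',(281,95),(274,230),.098),
 ('gU inner(base/top)',(280,88),(85,80),.113),('gU inner2',(280,91),(85,83),.091),('gL inner',(272,234),(65,221),.113),('gL outer',(270,250),(65,238),.091),
 ('tray sideU',(415,96),(614,96),.128),('tray sideL',(416,235),(614,235),.128),('tray nose',(413,100),(413,232),.128),('tray tail',(616,100),(616,230),.128),
 ('bar L',(651,118),(651,205),.145),('bar R',(664,118),(664,205),.145),('step edge',(387,42),(386,290),.1)]:
    (p,q),r,k=edge(d,f(*a),f(*b),z)
    v=q-p; ang=np.arctan2(v[1],v[0]); ang=(ang+np.pi/4)%(np.pi/2)-np.pi/4
    print(f'{n:20s}',p[:2].round(1),q[:2].round(1),'tilt(ccw) %.4f'%ang,'res %.2f ok %.2f'%(r,k))
E
python3 m0.py
```

```text
shelf front          [661.5  35.9] [347.6  54.3] tilt(ccw) -0.0583 res 0.10 ok 0.67
shelf upper          [675.7 250.2] [664.2  39.9] tilt(ccw) -0.0546 res 0.11 ok 0.62
lip outer            [578.7  56.8] [430.3  67.9] tilt(ccw) -0.0750 res 0.11 ok 0.67
lip inner            [578.2  56.6] [429.8  68. ] tilt(ccw) -0.0768 res 0.12 ok 0.70
gU inner(base/top)   [582.9  61.2] [597.  272.7] tilt(ccw) -0.0666 res 0.11 ok 0.55
gU inner2            [586.8  62.6] [601.2 277.1] tilt(ccw) -0.0673 res 0.08 ok 0.58
gL inner             [426.6  70.6] [441.2 292.9] tilt(ccw) -0.0657 res 0.14 ok 0.56
gL outer             [406.6  74.8] [424.9 297.6] tilt(ccw) -0.0817 res 0.23 ok 0.51
tray sideU           [576.2 -85.3] [ 570.7 -300.6] tilt(ccw) -0.0255 res 0.10 ok 0.64
tray sideL           [415.9 -83.8] [ 410.5 -295.6] tilt(ccw) -0.0252 res 0.10 ok 0.93
tray nose            [566.2 -80.8] [423.5 -80.5] tilt(ccw) -0.0019 res 0.13 ok 0.67
tray tail            [ 563.5 -296.4] [ 422.6 -297.2] tilt(ccw) 0.0054 res 0.11 ok 0.66
bar L                [ 540.7 -332.7] [ 447.5 -329.8] tilt(ccw) -0.0309 res 0.03 ok 0.76
bar R                [ 540.5 -350.9] [ 447.2 -347.8] tilt(ccw) -0.0325 res 0.06 ok 0.80
step edge            [635.9 -59.1] [363.  -51.9] tilt(ccw) -0.0262 res 0.10 ok 0.84
```

Emit:
{"fn": "arm_command", "kwargs": {"commands": "60 0 0 1 0 0 0.6; 60 0 0 1 0 0 0.6; 60 0 0 1 0 0 0.6; 60 0 0 1 0 0 0.6; 60 0 0 1 0 0 0.6; 60 0 0 0.8 0 0 0.6; 60 0.3 -1 0 0 0 0.6; 60 0.3 -1 0 0 0 0.4"}}

```text
time: 1.1
position: [0.2271, 0.4839, 0.3461]
ee_rot: [-0.013, -3.141, 0.001]
wrist_force: [0.2, 0.2, 0.0]
finger_gap: 0.06
finger_force: 0.0
```

Emit:
{"fn": "arm_command", "kwargs": {"commands": "60 0.3 -1 0 0 0 0; 60 0.3 -1 0 0 0 0; 60 0.3 -1 0 0 0 0; 60 0.3 -1 0 0 0 0; 60 0.3 -1 0 0 0 0; 60 0.3 -1 0 0 0 0; 60 0.3 -1 0 0 0 0; 60 0.3 -1 0 0 0 0"}}

```text
time: 2.1
position: [0.2871, 0.2835, 0.3462]
ee_rot: [-0.015, -3.141, 0.001]
wrist_force: [0.3, -0.4, 0.8]
finger_gap: 0.0598
finger_force: 0.0
```

Emit:
{"fn": "arm_command", "kwargs": {"commands": "60 0.3 -1 0 0 0 0; 60 0.3 -1 0 0 0 0; 60 0.3 -1 0 0 0 0; 60 0.3 -1 0 0 0 0; 60 0.3 -1 0 0 0 0; 60 0.3 -1 0 0 0 0; 60 0.3 -1 0 0 0 0; 60 0.3 -1 0 0 0 0"}}

```text
time: 3.1
position: [0.347, 0.0836, 0.3463]
ee_rot: [-0.015, -3.141, -0.0]
wrist_force: [0.2, 0.9, -0.6]
finger_gap: 0.06
finger_force: 0.0
```

Emit:
{"fn": "arm_command", "kwargs": {"commands": "40 0.35 -1 0 0 0 -0.2; 40 0.35 -1 0 0 0 0; 40 0.35 -1 0 0 0 0; 40 0.35 -1 0 0 0 0; 40 0.35 -1 0 0 0 0; 40 0.35 -1 0 0 0 0; 40 0.35 -1 0 0 0 0; 40 0.35 -1 0 0 0 0"}}

```text
time: 4.1
position: [0.4171, -0.1163, 0.3462]
ee_rot: [-0.041, -3.141, -0.001]
wrist_force: [0.6, -0.4, 0.3]
finger_gap: 0.0399
finger_force: 0.0
```

Emit:
{"fn": "arm_command", "kwargs": {"commands": "40 0.35 -1 0 0 0 0; 40 0.35 -1 0 0 0 0; 40 0.35 -1 0 0 0 0; 40 0.35 -1 0 0 0 0; 40 0.35 -1 0 0 0 0; 40 0.35 -1 0 0 0 0; 40 0.35 -1 0 0 0 0; 40 0.35 -1 0 0 0 0"}}

```text
time: 5.1
position: [0.4872, -0.3162, 0.346]
ee_rot: [-0.041, -3.14, -0.001]
wrist_force: [0.6, -0.4, 0.4]
finger_gap: 0.0399
finger_force: 0.0
```

Emit:
{"fn": "arm_command", "kwargs": {"commands": "40 0.25 -0.95 -1 0 0 0; 40 0 0 -1 0 0 0; 40 0 0 -1 0 0 0; 40 0 0 -1 0 0 0; 40 0 0 0 0 0 0"}}

```text
time: 5.72
position: [0.4922, -0.3385, 0.2442]
ee_rot: [-0.041, -3.137, -0.005]
wrist_force: [0.3, -0.6, 0.6]
finger_gap: 0.0398
finger_force: 0.0
```

Emit:
{"fn": "arm_command", "kwargs": {"commands": "40 0.05 -0.06 -1 0 0 0; 40 0 0 -1 0 0 0; 40 0 0 -1 0 0 0; 40 0 0 -0.6 0 0 0; 40 0 0 -0.4 0 0 0; 40 0 0 0 0 0 0"}}

```text
time: 6.48
position: [0.4947, -0.3408, 0.1465]
ee_rot: [-0.04, -3.141, -0.0]
wrist_force: [-0.1, -0.2, 0.5]
finger_gap: 0.0404
finger_force: 0.0
```

Run:
```python
from h import *
d=grab('scene','sc1'); a=cv2.imread('pics/sc1.png')[180:330,100:330]; cv2.imwrite('pics/sc1c.png',cv2.resize(a,None,fx=3.4,fy=3.4,interpolation=cv2.INTER_CUBIC))
```

```text
(no output)
```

View pics/sc1c.png

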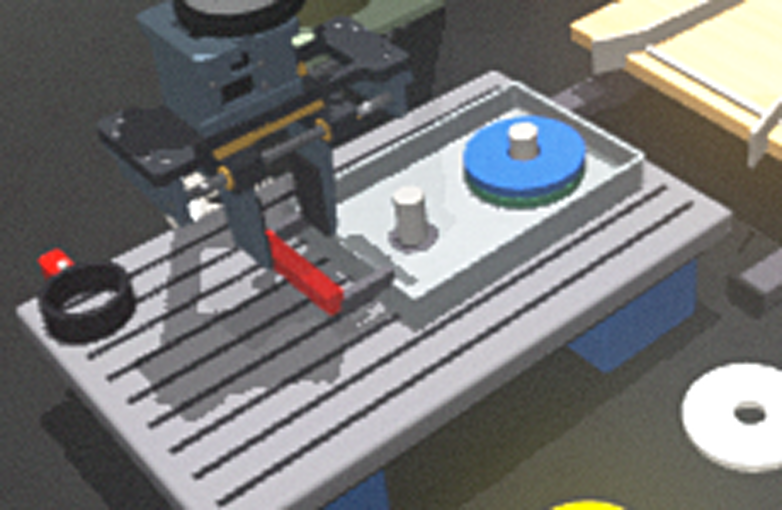

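The fingers straddle the bar (crop (290,260)) and the plates are on the front peg. I'll lower 4 mm and grip.

Emit:
{"fn": "arm_command", "kwargs": {"commands": "40 0 0 -0.16 0 0 0; 0 0 0 0 0 0 0; 0 0 0 0 0 0 0; 0 0 0 0 0 0 0; 0 0 0 0 0 0 0", "squeeze": 35}}

```text
time: 7.15
position: [0.4947, -0.3408, 0.1427]
ee_rot: [0.04, 3.141, -0.0]
wrist_force: [-1.1, 0.2, 0.9]
finger_gap: 0.0028
finger_force: 0.0
```

Run:
```python
from h import *
d=grab('scene','sc2'); a=cv2.imread('pics/sc2.png')[200:300,130:290]; cv2.imwrite('pics/sc2c.png',cv2.resize(a,None,fx=5,fy=5,interpolation=cv2.INTER_CUBIC))
print(robot.get_state())
for p in [(.4947,-.3408,.1177),(.494,-.340,.145),(.544,-.3425,.145),(.444,-.3375,.145)]: u,v=px(d,p); print((u-130)*5,(v-200)*5)
```

```text
{'time': 7.2, 'joint_positions': array([-6.22519576e-01,  4.00687699e-01,  1.59405824e+00,  8.81463204e-05,
        1.14674132e+00, -2.16755990e+00]), 'qd': array([-0.00153511, -0.00182518,  0.00074679, -0.00052131, -0.00108157,
       -0.0002513 ]), 'tau': array([-9.73493989e-04, -4.44445610e+01, -2.20752579e+01, -6.64678845e-02,
        4.37093200e-02,  4.27878012e-04]), 'position': array([ 0.49464535, -0.34082685,  0.14265558]), 'ee_rot': array([4.05115720e-02, 3.14119902e+00, 8.67123543e-06]), 'wrist_force': array([-0.42525607,  0.73736648, -0.16902732]), 'moment': array([ 0.04343047, -0.02962241, -0.05280199]), 'finger_force': 0.0, 'finger_gap': 0.0007072621633802991}
282.7678874303724 323.10376905521593
274.44981828760206 276.17186948869573
334.68204269998637 330.2460284001458
218.2597811822913 225.72662982977107
```

View pics/sc2c.png

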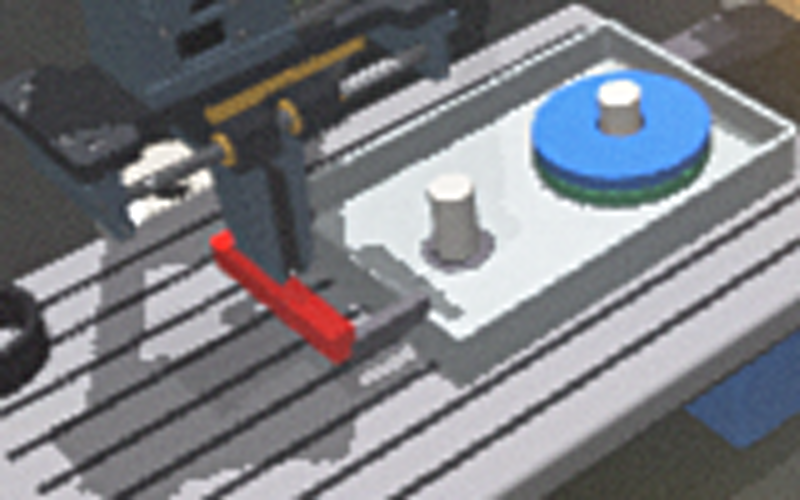

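The fingers closed to zero with the bar in view in front of their tips at (285,285), so the bar was missed. I'll use the depth map to tell whether the tips are above the bar or ahead of it.

Run:
```python
from h import *
d=dict(np.load('pics/sc2.npz')); P=pts(d)
f=d['frame'].astype(int); red=(f[...,0]>90)&(f[...,1]<70)&(f[...,2]<70)
red[:, :165]=0; red[:,215:]=0; red[:240]=0; red[290:]=0
q=P[red]; print('bar',len(q),q.min(0).round(3),q.max(0).round(3),np.median(q,0).round(3))
for u,v in [(270,180),(275,220),(285,250),(288,265),(290,272),(290,282),(295,290),(320,330),(250,262)]:
    U,V=130+u//5,200+v//5; print(u,v,P[V,U].round(4),f[V,U])
t=grab('top','top1'); Q=pts(t); g=t['frame'].astype(int)
red=(g[...,0]>90)&(g[...,1]<70)&(g[...,2]<70); red[:,:355]=0;red[:,392:]=0;red[:180]=0;red[230:]=0
vs,us=np.nonzero(red); print(len(us),us.min(),us.max(),vs.min(),vs.max()); 
for v in (vs.min()+1,vs.max()-1): print(ray(t,us[vs==v].mean(),v,.145).round(4),us[vs==v])
```

```text
bar 224 [ 0.45  -0.672  0.099] [ 1.14  -0.309  0.731] [ 0.513 -0.345  0.144]
270 180 [ 0.5109 -0.3421  0.2102] [54 50 56]
275 220 [ 0.5084 -0.342   0.1867] [60 59 62]
285 250 [ 0.5053 -0.3383  0.1658] [46 47 47]
288 265 [ 0.511  -0.3427  0.1631] [53 53 53]
290 272 [ 0.4471 -0.3071  0.101 ] [132 130 133]
290 282 [ 0.5025 -0.3372  0.146 ] [186  48  47]
295 290 [ 0.5097 -0.3395  0.1459] [185  46  45]
320 330 [ 0.5381 -0.3463  0.144 ] [194  51  51]
250 262 [ 0.4938 -0.3501  0.1606] [138  65  69]
3 374 375 216 217
[ 0.4607 -0.3495  0.145 ] [375]
[ 0.4636 -0.3481  0.145 ] [374 375]
```

Run:
```python
from h import *
d=dict(np.load('pics/sc1.npz')); P=pts(d); f=d['frame']
for u,v in [(250,200),(255,230),(260,245),(264,255),(266,262),(272,245),(276,240),(330,205),(328,220),(328,228),(328,236),(325,190)]:
    U,V=int(100+u/3.4),int(180+v/3.4); print(u,v,P[V,U].round(4),f[V,U])
# tip height: lowest finger points in both pictures
for n in('sc1','sc2','scene0'):
    d=dict(np.load(f'pics/{n}.npz')); P=pts(d); f=d['frame'].astype(int)
    c=np.array([.2119,.534] if n=='scene0' else [.4947,-.3408])
    m=(np.abs(P[...,0]-c[0])<.03)&(np.abs(P[...,1]-c[1])<.07)&(f.max(-1)<110)&(P[...,2]>.147)
    print(n,np.sort(P[m][:,2])[:12].round(3))
```

```text
250 200 [ 0.5123 -0.3685  0.2206] [71 74 87]
255 230 [ 0.5112 -0.3677  0.1952] [70 78 86]
260 245 [ 0.5087 -0.3666  0.1793] [76 82 92]
264 255 [ 0.5105 -0.3666  0.1719] [76 82 91]
266 262 [ 0.5112 -0.3657  0.166 ] [70 80 89]
272 245 [ 0.4762 -0.3413  0.145 ] [182  44  44]
276 240 [ 0.471  -0.3352  0.1443] [184  39  43]
330 205 [ 0.5109 -0.3127  0.1822] [65 76 82]
328 220 [ 0.5105 -0.3166  0.173 ] [56 60 65]
328 228 [ 0.51   -0.3176  0.1646] [51 54 57]
328 236 [ 0.5132 -0.3203  0.1623] [73 75 75]
325 190 [ 0.5137 -0.3171  0.2002] [69 74 85]
sc1 [0.159 0.161 0.161 0.161 0.162 0.162 0.162 0.162 0.162 0.162 0.163 0.163]
sc2 [0.157 0.158 0.158 0.158 0.158 0.159 0.159 0.159 0.16  0.161 0.161 0.162]
scene0 [0.216 0.217 0.217 0.217 0.217 0.217 0.217 0.218 0.22  0.22  0.22  0.221]
```

The depth shows the tips at z≈0.158 while the reported TCP is 0.143. They sit about 15 mm above the TCP rather than 25 mm below it, and the start picture gives the same offset. I'll trust the camera: open and go down about 40 mm, watching the force.

Emit:
{"fn": "arm_command", "kwargs": {"commands": "42 0 0 0 0 0 0; 42 0 0 0 0 0 0; 42 0 0 0 0 0 0; 42 0 0 -0.5 0 0 0; 42 0 0 -0.5 0 0 0; 42 0 0 -0.3 0 0 0; 42 0 0 0 0 0 0"}}

```text
time: 8.12
position: [0.4941, -0.3404, 0.109]
ee_rot: [-0.041, -3.14, -0.002]
wrist_force: [0.3, -0.4, 0.2]
finger_gap: 0.0424
finger_force: 0.0
```

Run:
```python
from h import *
d=grab('scene','sc3'); P=pts(d); f=d['frame'].astype(int)
m=(np.abs(P[...,0]-.495)<.03)&(np.abs(P[...,1]+.341)<.07)&(f.max(-1)<110)&(P[...,2]>.115)
for s in (P[m][P[m][:,1]<-.352],P[m][P[m][:,1]>-.33]): print(np.sort(s[:,2])[:8].round(3), np.median(s,0).round(3))
print(robot.get_state()['wrist_force'])
```

```text
[0.121 0.124 0.126 0.127 0.128 0.128 0.128 0.129] [ 0.509 -0.375  0.286]
[0.115 0.116 0.116 0.118 0.118 0.119 0.119 0.12 ] [ 0.512 -0.314  0.235]
[-0.04791202  0.65588238  0.51457101]
```

Emit:
{"fn": "arm_command", "kwargs": {"commands": "42 0 0 -0.22 0 0 0; 42 0 0 0 0 0 0; 0 0 0 0 0 0 0; 0 0 0 0 0 0 0; 0 0 0 0 0 0 0; 0 0 0 0 0 0 0", "squeeze": 35}}

```text
time: 8.93
position: [0.4941, -0.3408, 0.1047]
ee_rot: [-0.038, -3.14, 0.0]
wrist_force: [-1.3, 0.4, 1.5]
finger_gap: 0.0139
finger_force: 34.9
```

Emit:
{"fn": "arm_command", "kwargs": {"commands": "0 -0.05 0.3 0 0 0 -0.06; 0 -0.05 0.4 0 0 0 -0.06; 0 -0.05 0.4 0 0 0 -0.06; 0 -0.05 0.4 0 0 0 -0.06; 0 -0.05 0.4 0 0 0 -0.06; 0 -0.05 0.4 0 0 0 -0.06; 0 -0.05 0.4 0 0 0 -0.06; 0 -0.05 0.3 0 0 0 -0.06"}}

```text
time: 9.93
position: [0.4846, -0.2652, 0.1047]
ee_rot: [0.101, 3.14, -0.0]
wrist_force: [-0.3, -3.0, 0.3]
finger_gap: 0.0135
finger_force: 35.0
```

Run:
```python
from h import *
print(robot.get_state()['wrist_force'],robot.get_state()['moment'],robot.get_state()['position'],robot.get_state()['ee_rot'])
grab('top','top2'); a=cv2.imread('pics/top2.png')[150:260,125:405]
cv2.imwrite('pics/top2c.png',cv2.resize(a,None,fx=2.85,fy=2.85,interpolation=cv2.INTER_CUBIC))
```

```text
[-0.26827185 -2.95415328  0.31474723] [-0.67869092 -0.06402263 -0.08412145] [ 0.48462787 -0.26518737  0.10470653] [ 1.00945640e-01  3.13966075e+00 -2.41995377e-04]
```

View pics/top2c.png

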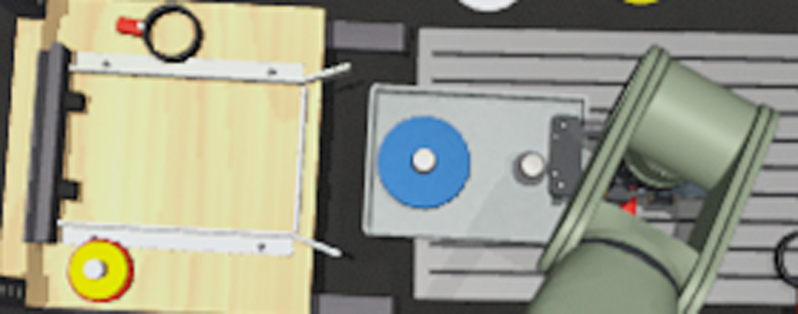

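The tray now overhangs the step. Its nose corners are at (370,85) and (364,235), the lip runs from (305,75) to (297,238), and both plates are in place. I'll compare the tray axis with the bay axis.

```bash
cat > m2.py <<'E'
from h import *
d=dict(np.load('pics/top2.npz'))
f=lambda u,v:((u+.5)/2.85-.5+125,(v+.5)/2.85-.5+150)
for n,a,b,z in [('nose',(367,92),(362,230),.128),('sideU',(376,85),(540,96),.128),('sideL',(370,236),(530,244),.128),('gU',(295,78),(90,68),.113),('gL',(292,235),(70,222),.113)]:
    (p,q),r,k=edge(d,f(*a),f(*b),z,2.)
    v=q-p; ang=np.arctan2(v[1],v[0]); ang=(ang+np.pi/4)%(np.pi/2)-np.pi/4
    print(n,p[:2].round(1),q[:2].round(1),'tilt %.4f'%ang,'res %.2f ok %.2f'%(r,k))
for n,u,v,z in [('peg1',424,160,.147),('peg2',532,164,.147),('cU',370,85,.128),('cL',364,236,.128),('lipU',305,78,.098),('lipL',297,236,.098)]: print(n,(ray(d,*f(u,v),z)*1000).round(1)[:2])
P=pts(d); 
fr=d['frame'].astype(int); b=(fr[...,2]>120)&(fr[...,0]<100)&(fr[...,2]-fr[...,0]>70); b[:150]=0;b[240:]=0;b[:,:250]=0;b[:,300:]=0
vs,us=np.nonzero(b); (c,r)=cv2.minEnclosingCircle(np.stack([us,vs],1).astype(np.float32)); print('blue',(ray(d,*c,.128)*1000).round(1),np.median(P[b][:,2]))
E
python3 m2.py
```

```text
nose [567.9  -8.8] [429.   -0.6] tilt -0.0585 res 0.11 ok 0.95
sideU [578.5 -16.4] [ 555.3 -180.6] tilt -0.1405 res 0.23 ok 0.58
sideL [424.5  -8.5] [ 415.2 -167.9] tilt -0.0580 res 0.14 ok 0.55
gU [583.1  66.4] [597. 274.] tilt -0.0667 res 0.11 ok 0.69
gL [426.8  70.2] [441.1 292.6] tilt -0.0642 res 0.14 ok 0.55
peg1 [496.1 -63. ]
peg2 [ 490.7 -169.9]
cU [575.1 -10.1]
cL [423.   -2.5]
lipU [588.4  57.1]
lipL [426.1  66.3]
blue [496.  -63.1 128. ] 0.1264611837092685
```

Emit:
{"fn": "arm_command", "kwargs": {"commands": "0 0 0.3 0 0 0 -0.03; 0 0.01 0.4 0 0 0 -0.03; 0 0.02 0.4 0 0 0 -0.03; 0 0.03 0.4 0 0 0 -0.03; 0 0.03 0.4 0 0 0 0; 0 0.03 0.4 0 0 0 0; 0 0.03 0.4 0 0 0 0; 0 0.02 0.3 0 0 0 0"}}

```text
time: 10.98
position: [0.489, -0.1902, 0.1047]
ee_rot: [0.115, 3.139, -0.0]
wrist_force: [-0.7, -5.4, 2.6]
finger_gap: 0.0139
finger_force: 35.0
```

Run:
```python
from h import *
s=robot.get_state(); print(s['position'],s['wrist_force'],s['moment'])
x=grab('scene','sc4'); grab('top','top4')
a=cv2.imread('pics/sc4.png')[150:290,190:400]; cv2.imwrite('pics/sc4c.png',cv2.resize(a,None,fx=3.8,fy=3.8,interpolation=cv2.INTER_CUBIC))
```

```text
[ 0.48898725 -0.19023767  0.10470562] [-0.73334613 -5.39331149  2.6215265 ] [-0.95488954  0.09331696  0.01264509]
```

View pics/sc4c.png

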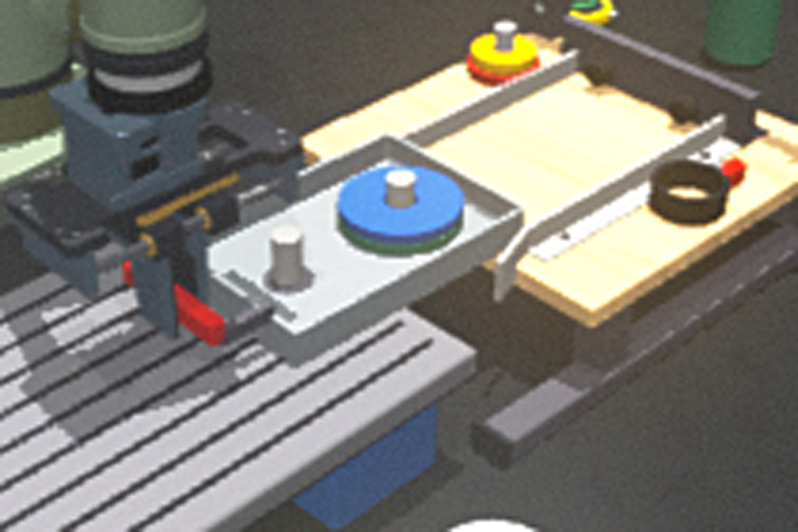

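The bar is firmly held, and the nose, at (520,215), has just cleared the lip between the flares. I'll check the lateral fit in the top view.

Run:
```python
from h import *
d=dict(np.load('pics/top4.npz')); P=pts(d); fr=d['frame'].astype(int)
b=(fr[...,2]>120)&(fr[...,0]<100)&(fr[...,2]-fr[...,0]>70); b[:150]=0;b[240:]=0;b[:,:220]=0;b[:,300:]=0
vs,us=np.nonzero(b); (c,r)=cv2.minEnclosingCircle(np.stack([us,vs],1).astype(np.float32)); print('blue',c,(ray(d,*c,.128)*1000).round(1))
a=fr[150:260,190:340][:,:,::-1].astype(np.uint8); cv2.imwrite('pics/top4c.png',cv2.resize(a,None,fx=5.3,fy=5.3,interpolation=cv2.INTER_CUBIC))
```

```text
blue (246.7884063720703, 204.8824462890625) [502.1  12.7 128. ]
```

View pics/top4c.png

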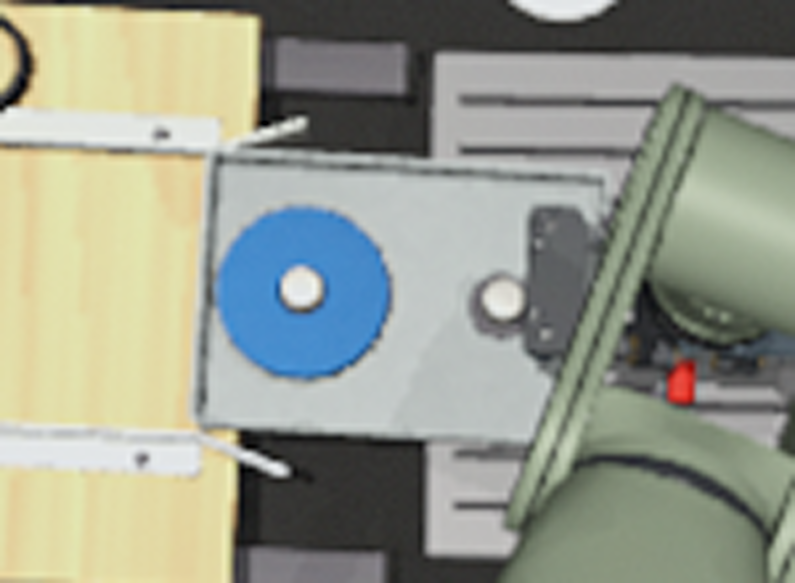

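Clearance at the mouth is about 2 to 3 mm on each side, with the tray corners at (213,150) and (195,425). I'll go on in, level.

Emit:
{"fn": "arm_command", "kwargs": {"commands": "0 0 0.25 0 0 0 0; 0 0 0.25 0 0 0 0; 0 0.01 0.25 0 0 0 0; 0 0.02 0.3 0 0 0 0; 0 0.02 0.3 0 0 0 0; 0 0.02 0.3 0 0 0 0; 0 0.02 0.3 0 0 0 0; 0 0.02 0.3 0 0 0 0"}}

```text
time: 12.08
position: [0.492, -0.1356, 0.1053]
ee_rot: [0.115, 3.138, -0.004]
wrist_force: [-0.5, -7.0, 6.6]
finger_gap: 0.0138
finger_force: 35.0
```

Emit:
{"fn": "arm_command", "kwargs": {"commands": "0 0.01 0.1 0.02 -0.1 0.01 0; 0 0.01 0.2 0.02 -0.12 0.01 0; 0 0.02 0.25 0 0 0 0; 0 0.01 0.2 0 0 0 0; 0 0 0 0 0 0 0"}}

```text
time: 12.7
position: [0.4929, -0.115, 0.1057]
ee_rot: [-0.116, -3.139, 0.026]
wrist_force: [-0.3, -2.8, 6.0]
finger_gap: 0.0138
finger_force: 35.0
```

Emit:
{"fn": "arm_command", "kwargs": {"commands": "0 0.01 0.15 0.07 -0.15 0.01 0; 0 0.02 0.25 0.07 -0.15 0.01 0; 0 0.02 0.3 0.07 -0.15 0.01 0; 0 0.02 0.3 0.07 -0.15 0.01 0; 0 0 0 0 0 0 0"}}

```text
time: 13.32
position: [0.4945, -0.0892, 0.1124]
ee_rot: [-0.115, -3.135, 0.101]
wrist_force: [0.0, 0.1, 1.1]
finger_gap: 0.0138
finger_force: 35.0
```

Run:
```python
from h import *
s=robot.get_state(); print(s['position'],s['ee_rot'],s['wrist_force'],s['moment'])
x=grab('scene','sc5'); grab('top','top5')
a=cv2.imread('pics/sc5.png')[130:280,215:425]; cv2.imwrite('pics/sc5c.png',cv2.resize(a,None,fx=3.8,fy=3.8,interpolation=cv2.INTER_CUBIC))
```

```text
[ 0.49454868 -0.08919358  0.11243887] [-0.11450907 -3.13528253  0.10072937] [0.01124582 0.07153035 1.09258784] [ 0.2844776  -0.20235952 -0.11359761]
```

View pics/sc5c.png

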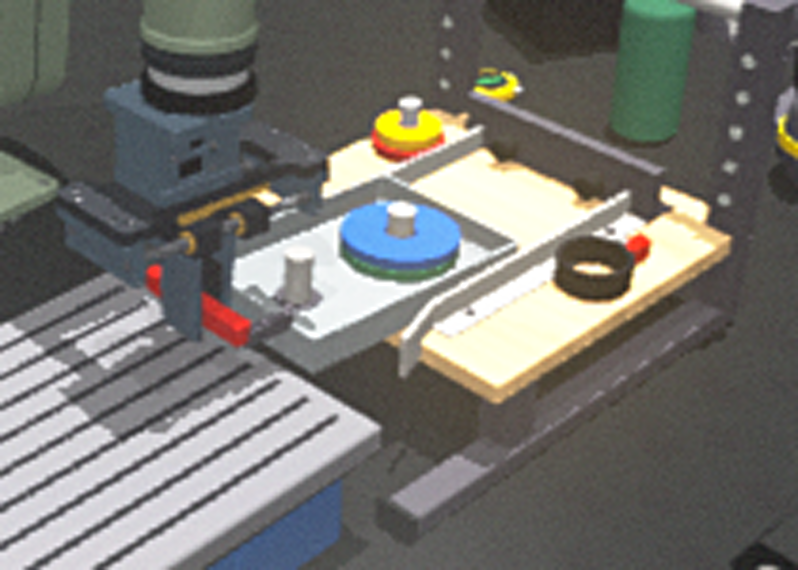

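The tray is over the lip with its nose down on the shelf between the guides, and the forces are small. I'll carry on in, lessening the tilt.

Emit:
{"fn": "arm_command", "kwargs": {"commands": "0 0.01 0.2 -0.02 0.03 0 0; 0 0.01 0.23 -0.02 0.03 0 0; 0 0.02 0.23 -0.02 0.03 0 0; 0 0.01 0.23 -0.03 0.03 0 0; 0 0.02 0.23 -0.03 0.03 0 0; 0 0.01 0.23 -0.02 0.03 0 0; 0 0.02 0.23 -0.02 0.03 0 0; 0 0.01 0.23 -0.02 0.02 0 0"}}

```text
time: 14.42
position: [0.4975, -0.0453, 0.1082]
ee_rot: [-0.115, -3.136, 0.074]
wrist_force: [0.1, -5.5, 3.8]
finger_gap: 0.0141
finger_force: 35.0
```

Emit:
{"fn": "arm_command", "kwargs": {"commands": "0 0.01 0.2 -0.01 0.02 0 0; 0 0.02 0.23 -0.01 0.02 0 0; 0 0.01 0.23 -0.01 0.02 0 0; 0 0.02 0.23 -0.01 0.02 0 0; 0 0.01 0.23 -0.01 0.02 0 0; 0 0.02 0.23 -0.01 0.02 0 0; 0 0.01 0.23 -0.01 0.01 0 0; 0 0.01 0.2 -0.01 0.01 0 0"}}

```text
time: 15.42
position: [0.4999, -0.0006, 0.1058]
ee_rot: [-0.115, -3.135, 0.056]
wrist_force: [-0.1, -1.6, -3.2]
finger_gap: 0.0135
finger_force: 35.0
```

Run:
```python
from h import *
s=robot.get_state(); print(s['position'],s['ee_rot'],s['wrist_force'],s['moment'])
grab('scene','sc6');d=grab('top','top6'); P=pts(d); fr=d['frame'].astype(int)
b=(fr[...,2]>120)&(fr[...,0]<100)&(fr[...,2]-fr[...,0]>70); b[:150]=0;b[240:]=0;b[:,:170]=0;b[:,300:]=0
vs,us=np.nonzero(b); (c,r)=cv2.minEnclosingCircle(np.stack([us,vs],1).astype(np.float32)); print('blue',c,(ray(d,*c,.119)*1000).round(1))
a=cv2.imread('pics/top6.png')[150:260,125:275]; cv2.imwrite('pics/top6c.png',cv2.resize(a,None,fx=5.3,fy=5.3,interpolation=cv2.INTER_CUBIC))
```

```text
[ 0.49987491 -0.00056941  0.10583972] [-0.11532976 -3.13482857  0.05641887] [-0.07942062 -1.62954669 -3.19743315] [-0.4381992  -0.19350965 -0.07390627]
blue (181.0842742919922, 202.3539276123047) [513.  201.1 119. ]
```

View pics/top6c.png

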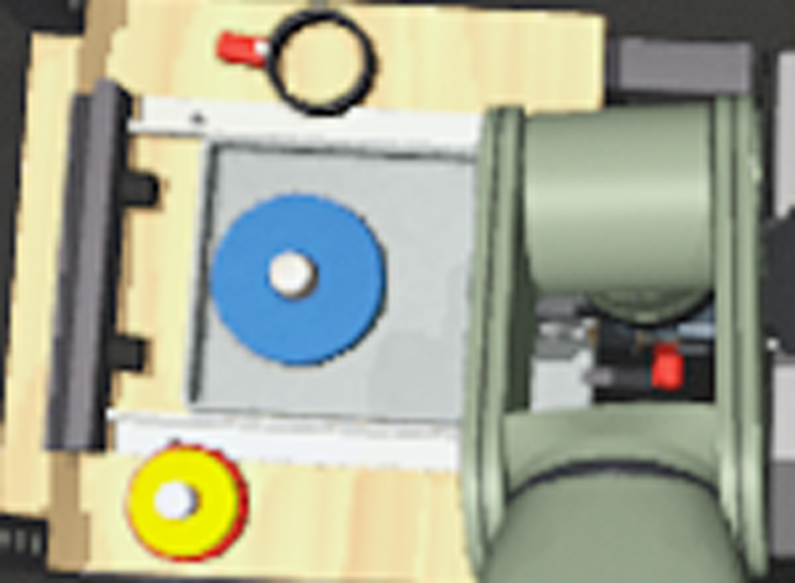

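The nose rim is at x≈200 and the bumper faces at x≈155, so about 20 to 25 mm is left. I'll go slowly now.

Emit:
{"fn": "arm_command", "kwargs": {"commands": "0 0.01 0.12 -0.02 0 0 0; 0 0.01 0.12 -0.01 0.01 0 0; 0 0.01 0.12 -0.01 0.01 0 0; 0 0.01 0.12 -0.01 0.01 0 0; 0 0 0.1 0 0 0 0; 0 0 0 0 0 0 0"}}

```text
time: 16.27
position: [0.5012, 0.0139, 0.1048]
ee_rot: [-0.116, -3.136, 0.052]
wrist_force: [0.5, -0.5, -3.7]
finger_gap: 0.0138
finger_force: 35.0
```

Emit:
{"fn": "arm_command", "kwargs": {"commands": "0 0 0.08 -0.02 0 0 0; 0 0.01 0.08 0 0 0 0; 0 0 0 0 0 0 0"}}

```text
time: 16.65
position: [0.5015, 0.0177, 0.1044]
ee_rot: [-0.116, -3.136, 0.052]
wrist_force: [-0.7, -1.0, -1.1]
finger_gap: 0.0137
finger_force: 35.0
```

Emit:
{"fn": "arm_command", "kwargs": {"commands": "0 0 0.06 0 0 0 0; 0 0 0.06 0 0 0 0; 0 0 0 0 0 0 0"}}

```text
time: 17.02
position: [0.5014, 0.0207, 0.1043]
ee_rot: [-0.116, -3.136, 0.052]
wrist_force: [0.4, -0.6, -1.5]
finger_gap: 0.0138
finger_force: 35.0
```

Emit:
{"fn": "arm_command", "kwargs": {"commands": "0 0 0.04 0 0 0 0; 0 0 0.04 0 0 0 0; 0 0 0 0 0 0 0"}}

```text
time: 17.4
position: [0.5013, 0.0226, 0.1043]
ee_rot: [-0.116, -3.135, 0.053]
wrist_force: [-0.0, -1.7, -2.0]
finger_gap: 0.014
finger_force: 35.0
```

Emit:
{"fn": "arm_command", "kwargs": {"commands": "0 0 0.04 0 0 0 0; 0 0 0 0 0 0 0"}}

```text
time: 17.65
position: [0.5014, 0.0235, 0.1043]
ee_rot: [-0.116, -3.135, 0.053]
wrist_force: [0.2, -2.2, -2.1]
finger_gap: 0.0138
finger_force: 35.0
```

Emit:
{"fn": "arm_command", "kwargs": {"commands": "0 0.01 0.04 0 0 0 0; 0 0 0 0 0 0 0; 0 0 0 0 0 0 0"}}

```text
time: 18.02
position: [0.5016, 0.0242, 0.1043]
ee_rot: [-0.115, -3.135, 0.053]
wrist_force: [-0.3, -4.6, -1.7]
finger_gap: 0.014
finger_force: 35.0
```

Emit:
{"fn": "arm_command", "kwargs": {"commands": "0 0 0.04 0 0 0 0; 0 0 0 0 0 0 0; 0 0 0 0 0 0 0"}}

```text
time: 18.4
position: [0.5016, 0.0249, 0.1044]
ee_rot: [-0.115, -3.135, 0.055]
wrist_force: [-1.0, -5.8, -1.4]
finger_gap: 0.0136
finger_force: 35.0
```

Bumper contact is felt. I need a bit more squeeze, to about 10 N.

Emit:
{"fn": "arm_command", "kwargs": {"commands": "0 0 0.04 0 0 0 0; 0 0 0.02 0 0 0 0; 0 0 0 0 0 0 0; 0 0 0 0 0 0 0"}}

```text
time: 18.9
position: [0.5016, 0.0255, 0.1045]
ee_rot: [-0.115, -3.136, 0.057]
wrist_force: [0.7, -8.9, -1.0]
finger_gap: 0.0137
finger_force: 35.0
```

Emit:
{"fn": "arm_command", "kwargs": {"commands": "0 0 0.04 0 0 0 0; 0 0 0 0 0 0 0; 0 0 0 -0.06 0.05 0 0; 0 0 0 0 0 0 0"}}

```text
time: 19.4
position: [0.5019, 0.0261, 0.1032]
ee_rot: [-0.114, -3.136, 0.052]
wrist_force: [-0.6, -9.1, 0.5]
finger_gap: 0.0138
finger_force: 35.0
```

Emit:
{"fn": "arm_command", "kwargs": {"commands": "0 0 0 -0.06 0.06 0 0; 0 0 0 0 0 0 0"}}

```text
time: 19.65
position: [0.502, 0.0261, 0.1017]
ee_rot: [-0.114, -3.136, 0.044]
wrist_force: [-0.5, -9.7, 0.0]
finger_gap: 0.0135
finger_force: 35.0
```

Emit:
{"fn": "arm_command", "kwargs": {"commands": "0 0 0 -0.06 0.06 0 0; 0 0 0 0 0 0 0"}}

```text
time: 19.9
position: [0.502, 0.026, 0.1002]
ee_rot: [-0.114, -3.136, 0.037]
wrist_force: [-0.8, -10.3, 0.5]
finger_gap: 0.0138
finger_force: 35.0
```

It's going down freely. I'll continue.

Emit:
{"fn": "arm_command", "kwargs": {"commands": "0 0 0 -0.06 0.06 0 0; 0 0 0 0 0 0 0"}}

```text
time: 20.15
position: [0.5021, 0.026, 0.0987]
ee_rot: [-0.114, -3.136, 0.029]
wrist_force: [-0.5, -11.0, 0.6]
finger_gap: 0.0139
finger_force: 35.0
```

Emit:
{"fn": "arm_command", "kwargs": {"commands": "0 0 0 -0.06 0.08 0 0; 0 0 0 0 0 0 0"}}

```text
time: 20.4
position: [0.502, 0.0259, 0.0972]
ee_rot: [-0.114, -3.136, 0.019]
wrist_force: [0.6, -11.8, -0.6]
finger_gap: 0.0137
finger_force: 35.0
```

Emit:
{"fn": "arm_command", "kwargs": {"commands": "0 0 0 -0.05 0.08 0 0; 0 0 0 0 0 0 0"}}

```text
time: 20.65
position: [0.502, 0.026, 0.0959]
ee_rot: [-0.114, -3.136, 0.009]
wrist_force: [-0.4, -10.3, -0.3]
finger_gap: 0.0137
finger_force: 35.0
```

Emit:
{"fn": "arm_command", "kwargs": {"commands": "0 0 0 -0.02 0.05 0 0; 0 0 0 0 0 0 0"}}

```text
time: 20.9
position: [0.502, 0.0261, 0.0957]
ee_rot: [-0.114, -3.136, 0.003]
wrist_force: [-0.9, -9.8, 2.1]
finger_gap: 0.0138
finger_force: 35.0
```

Emit:
{"fn": "arm_command", "kwargs": {"commands": "0 0 -0.04 0 0 0 0; 0 0 -0.03 0 0 0 0; 0 0 -0.03 0 0 0 0; 0 0 0 0 0 0 0"}}

```text
time: 21.4
position: [0.502, 0.0262, 0.0957]
ee_rot: [-0.115, -3.136, -0.004]
wrist_force: [-0.8, 0.3, 4.5]
finger_gap: 0.0139
finger_force: 35.0
```

Run:
```python
from h import *
s=robot.get_state(); print(s['position'],s['wrist_force'],s['moment'])
d=grab('scene','sc7'); P=pts(d)
a=cv2.imread('pics/sc7.png')[115:255,235:445]; cv2.imwrite('pics/sc7c.png',cv2.resize(a,None,fx=3.8,fy=3.8,interpolation=cv2.INTER_CUBIC))
```

```text
[0.50204414 0.02616812 0.09568768] [-0.81945408  0.25909124  4.47398669] [-0.06446031 -0.08163148  0.19090872]
```

View pics/sc7c.png

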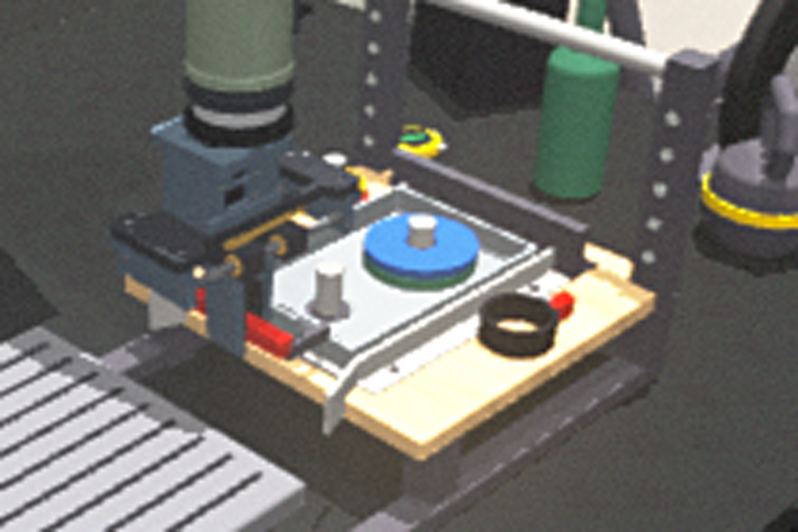

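The tray lies flat behind the lip. The pull-back of 2.5 mm didn't move it, so the tail is caught. Now I'll release and retreat.

Emit:
{"fn": "arm_command", "kwargs": {"commands": "14 0 0 0 0 0 0; 36 0 0 0 0 0 0; 36 0 0 0 0 0 0; 36 0 0 0 0 0 0; 36 0 0 0 0 0 0"}}

```text
time: 22.08
position: [0.5015, 0.0255, 0.0949]
ee_rot: [-0.116, -3.134, -0.003]
wrist_force: [0.7, 0.4, -0.4]
finger_gap: 0.0361
finger_force: 0.0
```

Emit:
{"fn": "arm_command", "kwargs": {"commands": "36 0 0 0.3 0 0 0; 36 0 0 0.6 0 0 0; 36 0 0 1 0 0 0; 36 0 0 1 0 0 0; 36 0 0 1 0 0 0; 36 0 0 1 0 0 0; 36 0 -1 1 0 0 0; 36 0 -1 0 0 0 0"}}

```text
time: 23.08
position: [0.503, -0.025, 0.2461]
ee_rot: [0.114, 3.138, 0.002]
wrist_force: [0.6, -0.1, -0.4]
finger_gap: 0.0358
finger_force: 0.0
```

Emit:
{"fn": "arm_command", "kwargs": {"commands": "36 0 -1 0.5 0 0 0; 36 0 -1 0 0 0 0; 36 0 -1 0 0 0 0; 36 0 -1 0 0 0 0; 36 0 -1 0 0 0 0; 36 0 -1 0 0 0 0; 36 0 -1 0 0 0 0; 36 0 0 0 0 0 0"}}

```text
time: 24.08
position: [0.5016, -0.2007, 0.256]
ee_rot: [-0.119, -3.136, -0.002]
wrist_force: [-0.2, -0.0, -0.3]
finger_gap: 0.0362
finger_force: 0.0
```

Run:
```python
from h import *
d=grab('top','top8'); P=pts(d); 
a=cv2.imread('pics/top8.png')[145:265,125:290]; b=cv2.imread('pics/top8.png')
grab('scene','sc8'); c=cv2.imread('pics/sc8.png')[115:255,235:445]
A=cv2.resize(a,(400,291),interpolation=cv2.INTER_CUBIC); C=cv2.resize(c,(400,291),interpolation=cv2.INTER_CUBIC)
cv2.imwrite('pics/fin.png',np.hstack([A,C]))
fr=d['frame'].astype(int); m=(fr[...,2]>120)&(fr[...,0]<100)&(fr[...,2]-fr[...,0]>70); m[:150]=0;m[240:]=0;m[:,:150]=0;m[:,270:]=0
print('plate z',np.median(P[m][:,2]))
k=(fr[...,0]>130)&(fr[...,1]<70)&(fr[...,2]<70); k[:185]=0;k[225:]=0;k[:,:220]=0;k[:,290:]=0
print('bar',np.median(P[k],0))
```

```text
plate z 0.11720287887679559
bar [0.50913575 0.02097193 0.1326693 ]
```

View pics/fin.png

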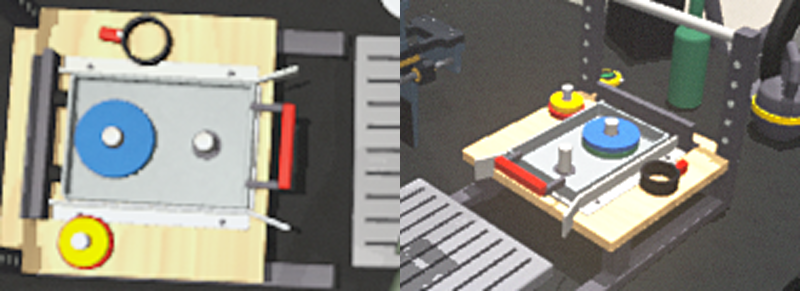

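The tray lies flat in the bay with its tail inside the lip. The plate top has dropped 9 mm, which matches the step-to-shelf drop, both plates are on the peg, and the arm is clear.

```bash
python3 -c "
from bench import robot
print(robot.job_done())"
```

```text
the job is handed in; nothing more can be done
None
```

The tray is flat and locked behind the lip with both plates on their peg, handed in at about 24 s; the first grip missed the bar because the fingertips sit about 41 mm higher than the tool data say, corrected from the camera depth.

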